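# Hang the washed film reel on the drying carousel

## Robot

A 6-joint arm with a two-finger parallel gripper is mounted at the origin on the work surface. World frame = base frame: x ahead of the robot, y to its left, z up, the work surface at z = 0. Lengths are in m, angles in degrees, forces in N, time in s.
With the tool pointing down it reaches from about 0.4 to 0.825 m from the base axis. Payload 7 kg.
Tool frame: the origin (TCP) lies midway between the tips of the shut fingers; the grasp point (between the pads) lies r.grip_depth behind it (r.grip_depth is the distance from the TCP to the grasp point, in m); z points along the fingers, y is the line along which they close (so a half turn about z gives the same grasp; the last joint's range is limited). The gripper opens to 88 mm and grips with 3 to 60 N. Pads are 19 mm wide; open, the fingers measure 130 mm over their backs; the gripper's body (78 mm by 193 mm) begins 47 mm behind the grasp point.
Start: joints at [-50.816, 20.546, 0.682, 0, -70.136, -16.507], TCP at [0.26, -0.623, 0.227] pointing down, gripper open.
Joint ranges: [-176.03, 176.03], [-82.01, 121.73], [-58.28, 71.71], [-173.87, 95.51], [-174.79, -0.11], [-173.66, 173.66]. Speed limits (degrees/s): [136.94, 136.94, 172.46, 180, 180, 180].

## Interface

Orientations are given as [roll, pitch, yaw] about the fixed x, y, z axes, in that order (R = Rz(yaw) Ry(pitch) Rx(roll)).
In Python, from plant import r gives the robot as it stands.
- The arm moves only by the shell command python3 -m pendant [OPENING] [FORCE], which reads ROWS from standard input. ROWS is 1 to 12 rows, parted by a bar, with the numbers parted by spaces; each row has 6 numbers: dx, dy, dz in m, then a rotation vector rx, ry, rz in degrees; each row is the pose to reach, as a shift and turn from the pose commanded when the command began, along the tool's axes at that moment; what a row does not reach only later rows make up. A row lasts 1/12 s, in which the tool goes at most 0.0417 m and 7.16 degrees, less where a joint would pass 70% of its speed; a pose out of reach is approached as far as the arm can. OPENING is the finger opening in m, set as the command begins (- or left out keeps the last). The fingers move at their own pace and stop on an object; FORCE is the grip in N (left out, the last holds). Time passes only in rows, so rows that do not move let the fingers close. It prints the time, the measured TCP pose, the force, the opening and the grip force at its end. Input that does not fit is refused with a message, and nothing moves.
- r.get_state(): the state, without advancing time (a new reading comes with each control period).
- r.capture(name): name is "scene" or "side" or "wrist"; returns a dict with "frame" (420x560x3 uint8, red, green, blue), "z_map" (420x560 float32, m along the optical axis (not along the pixel's ray), 0 where there is no reading), "fx", "fy", "cx", "cy" (pixels), "cam_to_world" (4x4, takes a point from camera to world coordinates). Camera axes: x right, y down, z forward; pixel columns grow to the right and rows downward; lengths in m; the calibration is good to about 2 mm. A picture is of the moment at which its call begins.
- r.close_job(): hands the job in; it is judged then, once.
The state is a dict: "time_s": time; "joints": joint angles; "qd": joint speeds; "joint_torque": joint torques, N m; "tcp_pos": TCP position; "eef_rot": TCP orientation; "contact_force": force on the tool from outside, world axes, zero at the start; "moment": the same for the moment, N m; "gripper_width": finger opening in m; "gripper_force": force on a finger pad.
Only numpy, scipy, OpenCV 4.12 (cv2) and the standard library are available. Lean on these libraries where they do the work, as an engineer would, in place of code of your own. Each camera call takes 0.05 s, during which the arm holds its last target. There are 200 camera calls.

## Task

Gently turn the drying carousel until its one empty hook stands over the white drip dish. Then take the washed film reel out of the rinse trough and hang it on that hook, pushed gently all the way home, and let go. The hooks' height was never measured, so feel for the hook instead of ramming it, and leave the dish, the tank and the canisters where they stand.

Things in the scene. Friction and masses are not known exactly. Their poses are not given: they have to be found in the camera images.
- stand: Fixed drying stand: round grey base, 260 mm across, 12 mm thick; with it belongs all it carries: a turning steel column (18 mm thick, 233 mm high) whose aluminium head (44 mm across, 8 mm above to 10 mm below the hooks' axis) has 3 level hooks 120 degrees apart. Two carry fixed reels (rims out to 98 mm), one is empty. Origin: centre of the underside, on the column's axis.
- carousel (a joint): Turn of column, head and hooks, rad, anticlockwise from above; at 0 the empty hook points along the stand's own +x. Range +-6.3. About 0.2 N m of friction; it stays where it is left. Push a hook to turn it. The head is clamped with its hooks' rod axis 175 to 205 mm above the table, different each time and NOT reported: feel or see it.
- under_hook (a point): Point 12 mm above the table, straight under the centre of a fully home reel, 74 mm from the column's axis; turns with the carousel, x axis outward along the empty hook; says nothing of its height. The hook: steel rod, 8 mm thick, level and straight to 112 mm from the column's axis, then rising at 45 degrees to a round nib that ends 123 mm out, its top 11 mm above the rod's axis.
- dish: White ceramic drip dish, round, 84 mm across, 16 mm high, loose on the stand's base, 70 to 90 mm from the column's axis. Origin: centre of its underside.
- reel: Washed white plastic film reel, 50 to 95 g: two discs, 94 mm across, on a tubular core, 48 mm wide over all, with a 22 mm bore right through. Origin: its centre; its x axis is the reel's axis, level, ends alike. Stands on edge in the trough; pinch it over the 48 mm by the top of its rim. Hung, the top of its bore rests on the rod, its centre 7 mm below the rod's axis.
- trough: Open steel rinse trough, fixed, 64 by 114 mm outside, 30 mm high, walls and floor 3 mm; short side along its x axis and the reel's axis. Origin: centre of its underside.
- axis_foot (a point): Point on the column's axis, on top of the base. On the empty hook a hard silicone bumper ring (28 mm across, 10 mm long) sits tight, its outer face 55 to 66 mm from this axis, not reported. The reel pushes it inward (it drags with 2 to 4 N) until it meets a fixed collar: then the reel is home, near disc 50 mm, centre 74 mm from the axis.
- tank: Bystander: yellow plastic developing tank with lid, 106 mm across, 120 mm high. Origin: centre of its underside.
- canister_a: Bystander: clear film canister, 38 mm across, 53 mm high. Origin: centre of its underside.
- canister_b: Bystander: clear film canister like the other. Origin: centre of its underside.

How it is judged (in metres and radians):
On the way, in this order (a step that is already met when the one before it is completed fails the run):
1. the empty hook has been turned to stand over the drip dish while the reel is still in the trough (horizontal distance between under_hook and dish below 0.02 m and horizontal distance between reel and trough below 0.03 m and height (world z) of reel below 0.08 m), for 0.2 s.
2. the reel hangs on the empty hook, pushed home (horizontal distance between reel and under_hook below 0.007 m and height (world z) of reel between 0.155 and 0.215 m and contact force between reel and stand above 0.2 N), for 0.2 s.
At the end, for the whole second after the job is handed in: The reel hangs at rest on the empty hook, axis along it (within 0.15 rad), within 7 mm of fully home, held by the carousel alone; that place is within 25 mm (level) of the dish's centre; the dish is within 15 mm, the tank and canisters within 20 mm of where they stood (all of step 2 and horizontal distance between under_hook and dish below 0.025 m and angle between the x axis of reel and the x axis of under_hook, either way round below 0.15 rad and linear speed of reel below 0.03 m/s and velocity of joint carousel between -0.05 and 0.05 rad/s and distance of dish from where it was at the start of the episode below 0.015 m and distance of each of tank, canister_a, canister_b from where it was at the start of the episode below 0.02 m); the robot touches nothing.
It fails at once if the reel is pressed against the carousel with more than 20 N (contact force between reel and stand above 20 N).
It fails at once if the robot presses on the carousel with more than 30 N (contact force between any of the fingers, the arm and stand above 30 N).
It fails at once if the dish is shifted by more than 15 mm (distance of dish from where it was at the start of the episode above 0.015 m).
It fails at once if the tank or a canister is shifted by more than 20 mm (distance of any of tank, canister_a, canister_b from where it was at the start of the episode above 0.02 m).
It also fails if it takes over 72 s, if anything falls off the work surface, if the arm or the gripper's body presses on something with over 40 N, if the wrist force passes 120 N, or if a joint passes its speed limit or range.

## Working session

There is one attempt and no reset: what is moved stays moved. The work goes in short steps, Python scripts to look and compute and a shell command to move; the robot and the scene stay as the last step left them, time stands still between calls to the robot, and variables do not carry over. Pictures are saved under pics/ and viewed, at most 10 in all, crops included, and the job is handed in when it is done.

```bash
mkdir -p pics; cat > h.py <<'E'
import numpy as np,cv2
from plant import r
def cap(n):
    c=r.capture(n); 
    u,v=np.meshgrid(np.arange(560),np.arange(420)); z=c["z_map"]
    P=np.stack([(u-c["cx"])/c["fx"]*z,(v-c["cy"])/c["fy"]*z,z,np.ones_like(z)],-1)@np.array(c["cam_to_world"]).T
    P=P[...,:3]; P[z==0]=np.nan
    return c,P
def save(n,f,s=1): cv2.imwrite("pics/"+n+".png",cv2.resize(f[...,::-1],None,fx=s,fy=s,interpolation=cv2.INTER_CUBIC))
E
python3 - <<'E'
from h import *
for n in("scene","side"):
    c,P=cap(n); np.savez("/tmp/"+n,P=P,f=c["frame"]); save(n+"0",c["frame"],1.4)
    print(n,np.array(c["cam_to_world"]).round(3).tolist(),c["fx"])
s=r.get_state();print(s["tcp_pos"],s["eef_rot"],r.grip_depth,s["time_s"])
E
```

```text
scene [[0.436, 0.521, -0.734, 1.473], [0.9, -0.267, 0.345, -0.421], [-0.016, -0.81, -0.586, 0.758], [0.0, 0.0, 0.0, 1.0]] 509.561359509155
side [[-0.925, 0.241, -0.295, 0.893], [0.381, 0.577, -0.723, 0.642], [-0.004, -0.781, -0.625, 0.652], [0.0, 0.0, 0.0, 1.0]] 441.1670559533475
[ 0.26005224 -0.62244657  0.22575767] [ 1.79919061e+02 -7.12227077e-03 -1.57329519e+02] 0.0188 0.1
```

View pics/scene0.png

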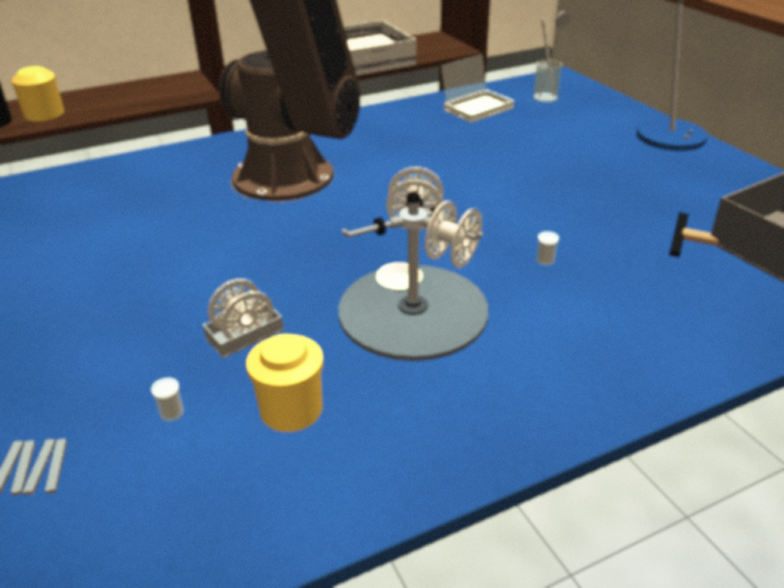

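View pics/side0.png

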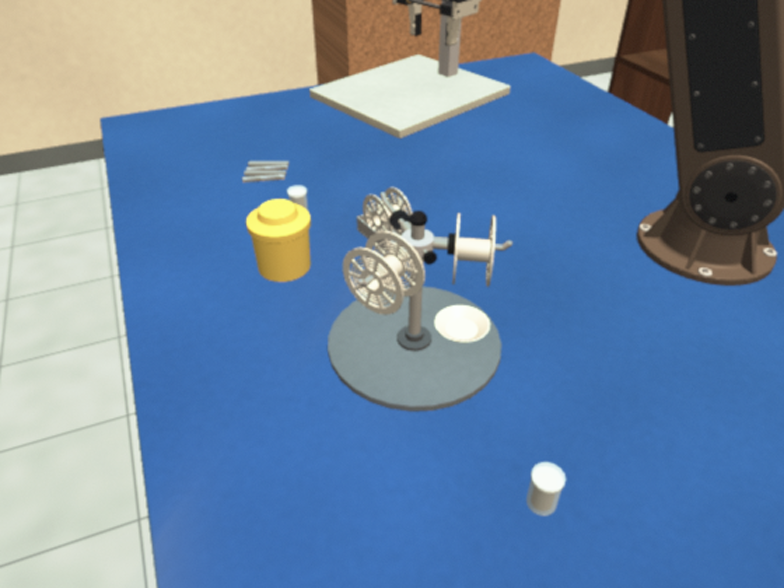

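The scene view shows the column at (412,250) and the empty hook pointing left with its tip at (346,232). The dish is at (400,275), the reel in the trough at (241,310), the tank at (287,380), and the canisters at (168,398) and (547,248). The side view shows the column at (416,335), the dish at (462,323) and a fixed reel above the dish.

```bash
python3 - <<'E'
from h import *
S=np.load("/tmp/scene.npz");D=np.load("/tmp/side.npz")
P=S["P"];Q=D["P"]
def at(P,u,v):u,v=int(u/1.4),int(v/1.4);return np.nanmedian(P[v-1:v+2,u-1:u+2].reshape(-1,3),0).round(4)
for n,u,v in(("tip",346,232),("ring",380,226),("rod",365,229),("dish",398,278),("column",412,260),("headtop",411,198),("trough",243,345),("reeltop",238,284),("tank",285,345),("canA",166,385),("canB",548,240),("base",440,320),("table",550,400)): print(n,at(P,u,v))
for n,u,v in(("headtop",418,218),("column",416,310),("dish",462,325),("canB",546,478),("hooktip2",508,244),("tank",278,210)): print("s",n,at(Q,u,v))
A=np.concatenate([P.reshape(-1,3),Q.reshape(-1,3)]);A=A[~np.isnan(A[:,0])]
col=np.concatenate([P.reshape(-1,3),Q.reshape(-1,3)])
np.save("/tmp/A",A)
c0=at(P,412,260)
# base circle fit
from scipy.optimize import least_squares
for nm,X in(("scene",P),("side",Q)):
    x=X.reshape(-1,3);b=x[(abs(x[:,2]-.012)<.004)&(np.hypot(*(x[:,:2]-c0[:2]).T)<.16)]
    h=cv2.convexHull(b[:,:2].astype(np.float32))[:,0]
    f=least_squares(lambda p:np.hypot(*(h-p[:2]).T)-.13,c0[:2],loss="soft_l1",f_scale=.002)
    print(nm,"base",f.x.round(4),len(b),np.abs(f.fun).mean())
    b=x[(x[:,2]>.045)&(x[:,2]<.12)&(np.hypot(*(x[:,:2]-f.x).T)<.02)];print("col",b.mean(0).round(4),len(b))
    b=x[(x[:,2]>.018)&(x[:,2]<.034)&(np.hypot(*(x[:,:2]-f.x).T)<.13)&(np.hypot(*(x[:,:2]-f.x).T)>.03)]
    h=cv2.convexHull(b[:,:2].astype(np.float32))[:,0];g=least_squares(lambda p:np.hypot(*(h-p[:2]).T)-.042,b[:,:2].mean(0),loss="soft_l1",f_scale=.002)
    print("dish",g.x.round(4),len(b),np.abs(g.fun).mean(),"r",np.hypot(*(g.x-f.x)),"ang",np.degrees(np.arctan2(*(g.x-f.x)[::-1])))
for f,nm,b in((S["f"],"sc",(120,215,230,130)),(S["f"],"sh",(225,110,135,115))):
    u,v,w,h_=b
cv2.imwrite("pics/crop1.png",np.hstack([cv2.resize(S["f"][110:225,225:360,::-1],(400,341),interpolation=2),cv2.resize(S["f"][190:310,110:250,::-1],(398,341),interpolation=2)]))
E
```

```text
tip [ 0.6018 -0.0856  0.1958]
ring [ 0.6069 -0.0309  0.1934]
rod [ 0.6011 -0.0533  0.1923]
dish [0.514  0.0441 0.0159]
column [0.6041 0.0261 0.1127]
headtop [0.6038 0.0241 0.2274]
trough [ 0.5585 -0.2617  0.0076]
reeltop [ 0.5011 -0.2405  0.0863]
tank [ 0.723  -0.2338  0.1194]
canA [ 0.6521 -0.396   0.0534]
canB [0.5787 0.3239 0.0523]
base [0.6517 0.054  0.0123]
table [ 8.804e-01  1.145e-01 -8.000e-04]
s headtop [0.602  0.0392 0.2301]
s column [0.5998 0.0403 0.0753]
s dish [0.5196 0.0387 0.0165]
s canB [0.574  0.3344 0.0536]
s hooktip2 [0.4975 0.0921 0.196 ]
s tank [ 0.7272 -0.2278  0.1193]
scene base [0.5989 0.0317] 4869 0.0009082197507175908
col [0.6038 0.0295 0.0841] 195
dish [0.5244 0.0427] 241 0.001282457446757731 r 0.07528054271408739 ang 171.55759342100094
side base [0.5992 0.0329] 6781 0.0007332124784588355
col [0.6012 0.0384 0.0778] 203
dish [0.5244 0.0434] 489 0.000983314616106884 r 0.07550809867005331 ang 172.05962541455915
```

View pics/crop1.png

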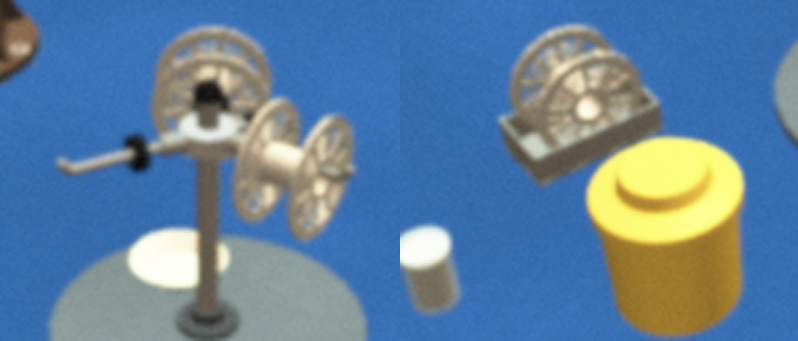

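The crop shows the hook tip at (62,165), the ring at (137,152), the column foot at (208,320) and the reel standing in the trough at (580,100). The column axis is at about (0.599, 0.032). The hook stands at about -89° and the dish at 172°, so I'll push the hook clockwise with shut fingers. First I'll bring the arm near.

```bash
echo '-0.03 0.02 -0.03 0 0 -6 | -0.06 0.04 -0.03 0 0 -12 | -0.09 0.06 -0.03 0 0 -18 | -0.12 0.08 -0.03 0 0 -24 | -0.15 0.1 -0.03 0 0 -30 | -0.18 0.12 -0.03 0 0 -36 | -0.21 0.14 -0.03 0 0 -42 | -0.24 0.16 -0.03 0 0 -48 | -0.27 0.18 -0.03 0 0 -54 | -0.3 0.2 -0.03 0 0 -60 | -0.33 0.215 -0.03 0 0 -66 | -0.36 0.23 -0.03 0 0 -67.3' | python3 -m pendant 0
python3 - <<'E'
from h import *
from scipy.optimize import least_squares
s=r.get_state();print(s["tcp_pos"],s["eef_rot"],s["contact_force"],s["joints"])
for n in("scene","side"):
    P=np.load(f"/tmp/{n}.npz")["P"].reshape(-1,3)
    for nm,c,lo,hi,rad in(("reel",(.52,-.25),.035,.11,.08),("reeltop",(.52,-.25),.07,.11,.08),("trough+",(.52,-.25),.02,.04,.09),("tank",(.725,-.233),.06,.13,.08)):
        b=P[(P[:,2]>lo)&(P[:,2]<hi)&(np.hypot(P[:,0]-c[0],P[:,1]-c[1])<rad)]
        if len(b)>10: print(n,nm,len(b),b.min(0).round(3),b.max(0).round(3),cv2.minAreaRect(b[:,:2].astype(np.float32)))
    # rod
    b=P[(P[:,2]>.175)&(P[:,2]<.215)&(abs(P[:,0]-.602)<.012)&(P[:,1]<-.03)&(P[:,1]>-.1)]
    for y in np.arange(-.095,-.03,.01):
        q=b[abs(b[:,1]-y)<.005]
        if len(q):print(n,round(y,3),len(q),q.mean(0).round(4),q[:,2].max().round(4))
E
```

```text
time_s: 1.1
tcp_pos: [0.5043, -0.27, 0.2566]
eef_rot: [180.0, 0.0, -89.6]
contact_force: [0.7, -0.4, -0.3]
gripper_width: 0.0129
gripper_force: 0.0
[ 0.50427235 -0.2700006   0.256569  ] [ 1.79998659e+02  8.68069520e-03 -8.96392679e+01] [ 0.73403311 -0.38657341 -0.2859638 ] [-8.58017093e+00  9.82986114e+00 -9.95582769e+00 -8.89164397e-03
 -7.02169848e+01  8.94391276e+00]
scene reel 1107 [ 0.492 -0.298  0.035] [ 0.56  -0.197  0.098] ((0.5256127715110779, -0.24761459231376648), (0.0550355426967144, 0.09469328820705414), 11.85653305053711)
scene reeltop 470 [ 0.493 -0.293  0.07 ] [ 0.559 -0.204  0.098] ((0.5260696411132812, -0.24862301349639893), (0.05395413935184479, 0.08232099562883377), 11.941922187805176)
scene trough+ 525 [ 0.483 -0.31   0.02 ] [ 0.569 -0.186  0.04 ] ((0.5264608263969421, -0.24781227111816406), (0.06875287741422653, 0.11611268669366837), 11.79808521270752)
scene tank 2143 [ 0.676 -0.289  0.06 ] [ 0.782 -0.185  0.123] ((0.731446385383606, -0.23775261640548706), (0.1054825484752655, 0.10370320081710815), 76.17239379882812)
scene -0.095 1 [ 0.5995 -0.0911  0.1972] 0.19
[... 561 characters left out ...]
315870285), (0.050577543675899506, 0.08421932905912399), 12.570356369018555)
side trough+ 142 [ 0.533 -0.3    0.02 ] [ 0.569 -0.184  0.04 ] ((0.5488671064376831, -0.24261367321014404), (0.02059105411171913, 0.11663667857646942), 11.741414070129395)
side tank 1436 [ 0.675 -0.279  0.06 ] [ 0.78  -0.182  0.122] ((0.7286968231201172, -0.22776880860328674), (0.0931258350610733, 0.10545732825994492), 81.3785400390625)
side -0.085 20 [ 0.6005 -0.0834  0.1961] 0.2004
side -0.075 13 [ 0.601  -0.0752  0.1917] 0.1954
side -0.065 14 [ 0.6002 -0.0649  0.1914] 0.1932
side -0.055 11 [ 0.6009 -0.055   0.191 ] 0.1934
side -0.045 6 [ 0.6009 -0.0468  0.1926] 0.194
side -0.035 4 [ 0.6026 -0.0313  0.2004] 0.2026
```

```bash
echo '-0.03 -0.014 0 0 0 0 | -0.06 -0.028 0 0 0 0 | -0.09 -0.042 0 0 0 0 | -0.12 -0.056 0 0 0 0 | -0.15 -0.07 0 0 0 0 | -0.18 -0.084 0.01 0 0 0 | -0.205 -0.094 0.02 0 0 0 | -0.2165 -0.097 0.03 0 0 0 | -0.2165 -0.097 0.04 0 0 0 | -0.2165 -0.097 0.045 0 0 0 | -0.2165 -0.097 0.05 0 0 0 | -0.2165 -0.097 0.05 0 0 0' | python3 -m pendant 0
```

```text
time_s: 2.1
tcp_pos: [0.5999, -0.0564, 0.2055]
eef_rot: [179.9, -0.0, -90.1]
contact_force: [0.2, -0.7, -0.5]
gripper_width: 0.0005
gripper_force: 0.0
```

```bash
echo '0 0 0.002 0 0 0 | 0 0 0.004 0 0 0 | 0 0 0.006 0 0 0 | 0 0 0.008 0 0 0 | 0 0 0.009 0 0 0 | 0 0 0.009 0 0 0' | python3 -m pendant
```

```text
time_s: 2.6
tcp_pos: [0.6007, -0.0554, 0.1974]
eef_rot: [180.0, 0.0, -90.0]
contact_force: [0.3, 0.5, 0.7]
gripper_width: 0.0006
gripper_force: 0.0
```

```bash
echo '0 0 0.0007 0 0 0 | 0 0 0.0014 0 0 0 | 0 0 0.002 0 0 0 | 0 0 0.002 0 0 0' | python3 -m pendant; echo '0 0 0.0005 0 0 0 | 0 0 0.001 0 0 0 | 0 0 0.001 0 0 0' | python3 -m pendant;echo '0 0 0.0005 0 0 0 | 0 0 0.0005 0 0 0' | python3 -m pendant
```

```text
time_s: 2.93
tcp_pos: [0.6007, -0.0553, 0.1954]
eef_rot: [180.0, -0.0, -90.0]
contact_force: [0.3, -0.2, -0.1]
gripper_width: 0.0004
gripper_force: 0.0
time_s: 3.18
tcp_pos: [0.6008, -0.0553, 0.1945]
eef_rot: [180.0, 0.0, -90.0]
contact_force: [0.9, -0.2, -0.1]
gripper_width: 0.0004
gripper_force: 0.0
time_s: 3.35
tcp_pos: [0.6008, -0.0553, 0.194]
eef_rot: [180.0, 0.0, -90.0]
contact_force: [0.5, 0.1, 0.2]
gripper_width: 0.0002
gripper_force: 0.0
```

```bash
for i in 1; do echo '0 0 0.0005 0 0 0 | 0 0 0.0005 0 0 0' | python3 -m pendant; done; echo '0 0 0.0005 0 0 0 | 0 0 0.0005 0 0 0' | python3 -m pendant
```

```text
time_s: 3.52
tcp_pos: [0.6008, -0.0553, 0.1935]
eef_rot: [180.0, 0.0, -90.0]
contact_force: [-0.5, -0.8, -0.4]
gripper_width: 0.0003
gripper_force: 0.0
time_s: 3.68
tcp_pos: [0.6008, -0.0553, 0.1932]
eef_rot: [-180.0, -0.0, -90.0]
contact_force: [-1.8, 0.1, 1.0]
gripper_width: 0.0005
gripper_force: 0.5
```

```bash
echo '0 0 0.0005 0 0 0 | 0 0 0.0005 0 0 0' | python3 -m pendant
```

```text
time_s: 3.85
tcp_pos: [0.6009, -0.0554, 0.1931]
eef_rot: [-180.0, -0.0, -90.0]
contact_force: [-1.2, 0.6, 4.1]
gripper_width: 0.0004
gripper_force: 2.0
```

Contact at TCP z = 0.193, so the rod's axis is 0.189 m above the table. Next I go up, beside the rod on its +x side, and down.

```bash
echo '0 0 -0.01 0 0 0 | -0.0 -0.02 -0.01 0 0 0 | 0 -0.045 -0.01 0 0 0 | 0 -0.045 0 0 0 0 | 0 -0.045 0.012 0 0 0 | 0 -0.045 0.012 0 0 0' | python3 -m pendant
echo '0 0.005 0 0 0 0 | 0 0.008 0 0 0 0 | 0 0.011 0 0 0 0 | 0 0.014 0 0 0 0 | 0 0.017 0 0 0 0 | 0 0.02 0 0 0 0 | 0 0.02 0 0 0 0' | python3 -m pendant
```

```text
time_s: 4.35
tcp_pos: [0.6438, -0.0553, 0.1773]
eef_rot: [179.7, 0.0, -90.1]
contact_force: [-1.8, -0.1, -2.1]
gripper_width: 0.0005
gripper_force: 0.0
time_s: 4.93
tcp_pos: [0.6252, -0.0553, 0.181]
eef_rot: [-180.0, 0.0, -90.0]
contact_force: [-0.3, -0.1, -0.2]
gripper_width: 0.0002
gripper_force: 0.0
```

```bash
echo '0.0011 0.0038 0 0 0 2.5 | 0.002 0.0077 0 0 0 5 | 0.0027 0.0116 0 0 0 7.5 | 0.0032 0.0156 0 0 0 10 | 0.0036 0.0195 0 0 0 12.5 | 0.0038 0.0235 0 0 0 15 | 0.0038 0.0275 0 0 0 17.5 | 0.0037 0.0314 0 0 0 20 | 0.0034 0.0354 0 0 0 22.5 | 0.0029 0.0393 0 0 0 25 | 0.0022 0.0433 0 0 0 27.5 | 0.0014 0.0472 0 0 0 30' | python3 -m pendant
```

```text
time_s: 5.93
tcp_pos: [0.5788, -0.0572, 0.1808]
eef_rot: [-179.9, -0.0, -120.1]
contact_force: [1.6, -3.8, -0.8]
gripper_width: 0.0004
gripper_force: 1.3
```

```bash
echo '0.0011 0.0038 0 0 0 2.5 | 0.002 0.0077 0 0 0 5 | 0.0027 0.0116 0 0 0 7.5 | 0.0032 0.0156 0 0 0 10 | 0.0036 0.0195 0 0 0 12.5 | 0.0038 0.0235 0 0 0 15 | 0.0038 0.0275 0 0 0 17.5 | 0.0037 0.0314 0 0 0 20 | 0.0034 0.0354 0 0 0 22.5 | 0.0029 0.0393 0 0 0 25 | 0.0022 0.0433 0 0 0 27.5 | 0.0014 0.0472 0 0 0 30' | python3 -m pendant
echo '0.0011 0.0038 0 0 0 2.5 | 0.002 0.0077 0 0 0 5 | 0.0027 0.0116 0 0 0 7.5 | 0.0032 0.0156 0 0 0 10 | 0.0036 0.0195 0 0 0 12.5 | 0.0038 0.0235 0 0 0 15 | 0.0038 0.0275 0 0 0 17.5 | 0.0038 0.0275 0 0 0 17.5' | python3 -m pendant
python3 - <<'E'
from h import *
for n in("scene","side"):
    c,P=cap(n);save(n+"1",c["frame"],1.4)
    P=P.reshape(-1,3);d=P[:,:2]-[.599,.0323];rho=np.hypot(*d.T);a=np.degrees(np.arctan2(d[:,1],d[:,0]))%360
    m=(rho>.07)&(rho<.128)&(P[:,2]>.181)&(P[:,2]<.201)
    print(n,np.histogram(a[m],np.arange(150,270,4)))
E
```

```text
time_s: 6.93
tcp_pos: [0.5367, -0.0349, 0.1807]
eef_rot: [-180.0, -0.0, -150.1]
contact_force: [-0.5, -3.3, 0.0]
gripper_width: 0.0003
gripper_force: 1.3
time_s: 7.6
tcp_pos: [0.5195, -0.0124, 0.1807]
eef_rot: [-180.0, -0.0, -167.6]
contact_force: [-0.8, -0.4, -0.3]
gripper_width: 0.0003
gripper_force: 0.2
scene (array([ 0,  0,  0,  0,  0,  0,  0,  0,  0,  0,  1,  4, 10, 12, 17, 13, 30,
       33,  2,  0,  0,  0,  0,  0,  0,  0,  0,  0,  0]), array([150, 154, 158, 162, 166, 170, 174, 178, 182, 186, 190, 194, 198,
       202, 206, 210, 214, 218, 222, 226, 230, 234, 238, 242, 246, 250,
       254, 258, 262, 266]))
side (array([ 0,  0,  0,  0,  0,  0,  0,  0,  0,  0,  8, 55, 42,  8,  8,  9, 21,
       16,  1,  0,  0,  0,  0,  0,  0,  0,  0,  0,  0]), array([150, 154, 158, 162, 166, 170, 174, 178, 182, 186, 190, 194, 198,
       202, 206, 210, 214, 218, 222, 226, 230, 234, 238, 242, 246, 250,
       254, 258, 262, 266]))
```

View pics/side1.png

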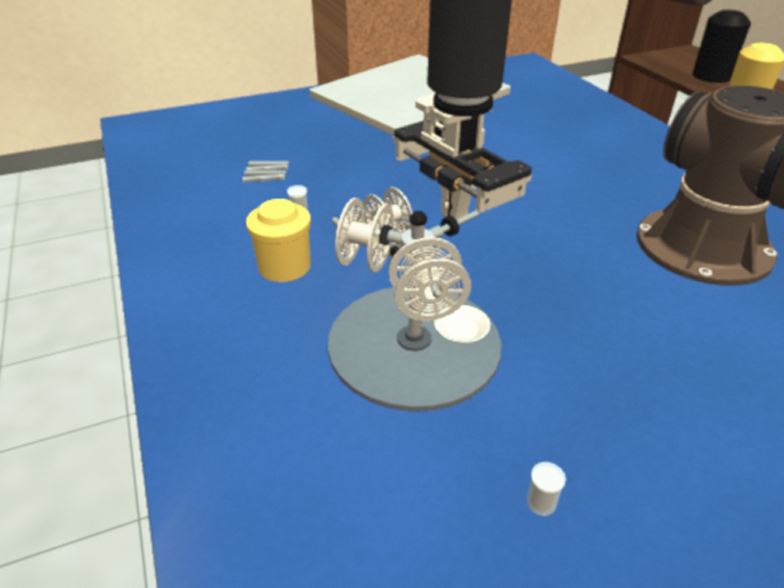

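The side view shows the finger at (455,200) behind the hook, whose tip is at (485,222), about 197°. The dish is at (462,323), untouched. About 25° remain.

```bash
echo '0.0011 0.0038 0 0 0 2.5 | 0.002 0.0077 0 0 0 5 | 0.0027 0.0116 0 0 0 7.5 | 0.0032 0.0156 0 0 0 10 | 0.0036 0.0195 0 0 0 12.5 | 0.0038 0.0235 0 0 0 15 | 0.0038 0.0275 0 0 0 17.5 | 0.0037 0.0314 0 0 0 20 | 0.0034 0.0354 0 0 0 22.5 | 0.0029 0.0393 0 0 0 25 | 0.0029 0.0393 0 0 0 25' | python3 -m pendant
echo '0 -0.01 0 0 0 0 | 0 -0.03 0 0 0 0 | 0 -0.05 -0.02 0 0 0 | 0 -0.08 -0.05 0 0 0 | 0 -0.12 -0.05 0 0 0 | 0 -0.15 -0.05 0 0 0 | 0 -0.15 -0.05 0 0 0' | python3 -m pendant 0.08
cat > m.py <<'E'
from h import *
for n in("scene","side"):
    c,P=cap(n);f=c["frame"];P=P.reshape(-1,3);d=P[:,:2]-[.599,.0323];rho=np.hypot(*d.T);a=np.degrees(np.arctan2(d[:,1],d[:,0]))%360
    m=(rho>.07)&(rho<.110)&(P[:,2]>.181)&(P[:,2]<.201)&(abs(a-175)<25)
    q=P[m]
    if len(q)>5:
        u=q[:,:2];l=cv2.fitLine(u.astype(np.float32),cv2.DIST_HUBER,0,.01,.01).ravel();print(n,len(q),np.median(a[m]),q[:,2].max(),"line",np.degrees(np.arctan2(l[1],l[0])),l)
    m=(rho>.03)&(rho<.124)&(P[:,2]>.02)&(P[:,2]<.034);h=cv2.convexHull(P[m][:,:2].astype(np.float32))[:,0]
    from scipy.optimize import least_squares
    g=least_squares(lambda p:np.hypot(*(h-p[:2]).T)-.042,P[m][:,:2].mean(0),loss="soft_l1",f_scale=.002);print("dish",g.x)
    m=(rho>.035)&(rho<.06)&(abs(a-173)<25)&(P[:,2]>.17)&(P[:,2]<.21);print("ring z>.196 rho",np.sort(rho[(rho>.03)&(rho<.08)&(abs(a-173)<20)&(P[:,2]>.197)&(P[:,2]<.21)]).round(3)[[0,-1]])
s=r.get_state();print(s["tcp_pos"],s["eef_rot"],s["time_s"])
E
python3 m.py
```

```text
time_s: 8.62
tcp_pos: [0.5087, 0.0255, 0.1806]
eef_rot: [-180.0, -0.0, 167.5]
contact_force: [-0.3, -0.5, -0.4]
gripper_width: 0.0007
gripper_force: 0.3
time_s: 9.2
tcp_pos: [0.475, -0.125, 0.2312]
eef_rot: [180.0, 0.1, 167.4]
contact_force: [0.3, 0.8, -0.7]
gripper_width: 0.0417
gripper_force: 0.0
scene 20 172.37146866121077 0.19417374531394183 line -13.868639 [ 0.97084785 -0.23969668  0.50917256  0.04415376]
dish [0.52344222 0.04246992]
ring z>.196 rho [0.038 0.065]
side 87 169.77390712187503 0.1942407125745852 line -8.723448 [ 0.9884319  -0.15166534  0.51073927  0.04827542]
dish [0.52417338 0.04279626]
ring z>.196 rho [0.054 0.065]
[ 0.47583514 -0.1225119   0.23072451] [1.79973513e+02 3.85937213e-02 1.67415142e+02] 9.3
```

The hook is now at about 171°, over the dish. Next I take the reel, at (0.5257, -0.2475) with its axis at 11.9°, using tool yaw -78°.

```bash
echo '-0.007 -0.01 0 0 0 -7 | -0.014 -0.02 0 0 0 -14 | -0.021 -0.03 0 0 0 -21 | -0.028 -0.04 0 0 0 -28 | -0.035 -0.05 0 0 0 -35 | -0.042 -0.06 0 0 0 -42 | -0.049 -0.07 0 0 0 -49 | -0.056 -0.08 0 0 0 -56 | -0.063 -0.09 0 0 0 -63 | -0.07 -0.1 0 0 0 -70 | -0.076 -0.11 0 0 0 -77 | -0.076 -0.111 0 0 0 -84' | python3 -m pendant
echo '0 0 0.01 0 0 -7 | 0 0 0.02 0 0 -14 | 0 0 0.04 0 0 -21 | 0 0 0.06 0 0 -28 | 0 0 0.08 0 0 -30.5 | 0 0 0.08 0 0 -30.5 | 0 0 0.08 0 0 -30.5' | python3 -m pendant 0.08
python3 - <<'E'
from h import *
c,P=cap("wrist");save("w1",c["frame"],1)
P=P.reshape(-1,3)
b=P[(P[:,2]>.085)&(P[:,2]<.11)&(np.hypot(P[:,0]-.5257,P[:,1]+.2475)<.07)]
if len(b):print(len(b),cv2.minAreaRect(b[:,:2].astype(np.float32)),b[:,2].max())
s=r.get_state();print(s["tcp_pos"],s["eef_rot"],s["joints"][5])
E
```

```text
time_s: 10.3
tcp_pos: [0.5273, -0.2465, 0.2299]
eef_rot: [180.0, -0.0, -108.1]
contact_force: [-0.4, -0.1, -0.8]
gripper_width: 0.0804
gripper_force: 0.0
time_s: 10.88
tcp_pos: [0.5261, -0.2454, 0.1498]
eef_rot: [179.9, 0.0, -78.0]
contact_force: [0.4, 0.9, -0.1]
gripper_width: 0.0804
gripper_force: 0.0
664 ((0.5254966616630554, -0.2465839684009552), (0.04846830293536186, 0.06102951243519783), 12.69237995147705) 0.09710009716571366
[ 0.52690757 -0.24565444  0.15103372] [ 1.79983237e+02 -2.14249280e-02 -7.80418918e+01] 17.65630220852751
```

View pics/w1.png

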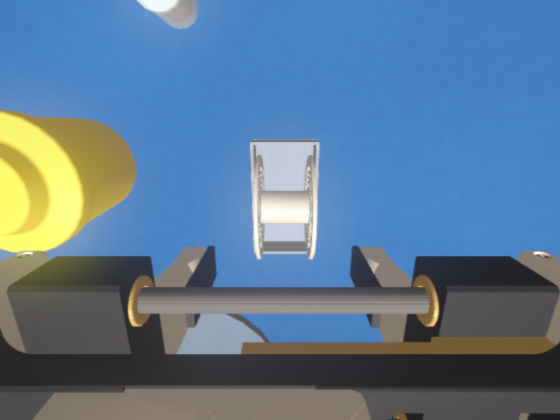

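The wrist view shows the reel centred between the fingers at (285,207), square to them. I go down and grip.

```bash
echo '0.001 0.0017 0.02 0 0 0 | 0.001 0.0017 0.04 0 0 0 | 0.001 0.0017 0.055 0 0 0 | 0.001 0.0017 0.065 0 0 0 | 0.001 0.0017 0.072 0 0 0 | 0.001 0.0017 0.074 0 0 0 | 0.001 0.0017 0.074 0 0 0 | 0.001 0.0017 0.074 0 0 0' | python3 -m pendant
echo '0 0 0 0 0 0 | 0 0 0 0 0 0 | 0 0 0 0 0 0 | 0 0 0 0 0 0 | 0 0 0 0 0 0 | 0 0 0 0 0 0' | python3 -m pendant 0.03 25
```

```text
time_s: 11.6
tcp_pos: [0.5256, -0.2474, 0.0775]
eef_rot: [-179.9, -0.0, -78.0]
contact_force: [0.0, -0.4, 0.2]
gripper_width: 0.0799
gripper_force: 0.0
time_s: 12.1
tcp_pos: [0.5249, -0.2473, 0.0767]
eef_rot: [-180.0, -0.0, -78.0]
contact_force: [-0.7, -0.2, 1.0]
gripper_width: 0.0478
gripper_force: 25.0
```

```bash
echo '0 0 -0.01 0 0 0 | 0 0 -0.03 0 0 0 | 0 0 -0.05 0 0 0 | 0 0 -0.075 0 0 0 | 0 0 -0.1 0 0 0 | 0 0 -0.12 0 0 0 | 0 0 -0.135 0 0 0 | 0 0 -0.1425 0 0 0 | 0 0 -0.1425 0 0 0' | python3 -m pendant
echo '-0.015 0.01 0 0 0 2 | -0.04 0.02 0 0 0 4 | -0.07 0.04 0 0 0 7 | -0.1 0.04 0 0 0 9 | -0.135 0.04 0 0 0 12 | -0.17 0.04 0 0 0 15 | -0.205 0.04 0 0 0 18 | -0.24 0.035 0 0 0 21 | -0.27 0.03 0 0 0 21 | -0.295 0.025 0 0 0 21 | -0.312 0.0236 0 0 0 21 | -0.317 0.0236 0 0 0 21' | python3 -m pendant
python3 - <<'E'
from h import *
s=r.get_state();print(s["tcp_pos"],s["eef_rot"],s["joints"][5],s["gripper_width"])
c,P=cap("side");save("side2",c["frame"][120:300,240:420],4.4/1.35);c,Q=cap("scene")
A=np.concatenate([P.reshape(-1,3),Q.reshape(-1,3)])
# rod/nib between
m=(A[:,0]<.545)&(A[:,0]>.47)&(abs(A[:,1]-.045)<.03)&(A[:,2]>.183)&(A[:,2]<.203)
for lo in np.arange(.47,.545,.01):
    q=A[m&(A[:,0]>=lo)&(A[:,0]<lo+.01)]
    if len(q):print(lo.round(3),len(q),np.median(q,0).round(4),q[:,1].min().round(4),q[:,1].max().round(4))
E
```

```text
time_s: 12.85
tcp_pos: [0.5257, -0.2475, 0.2214]
eef_rot: [-179.8, -0.1, -78.0]
contact_force: [1.5, -0.3, -0.5]
gripper_width: 0.0479
gripper_force: 25.0
time_s: 13.85
tcp_pos: [0.4352, 0.0598, 0.2181]
eef_rot: [179.9, -0.0, -98.9]
contact_force: [-0.1, -0.7, 0.0]
gripper_width: 0.0478
gripper_force: 25.0
[0.43522501 0.0598465  0.21810714] [ 1.79924781e+02 -2.94006978e-02 -9.89050643e+01] -42.57836405645695 0.047801122973354225
0.47 2 [0.4786 0.051  0.1979] 0.05 0.0521
0.48 41 [0.485  0.051  0.1949] 0.0451 0.055
0.49 28 [0.494  0.0506 0.1918] 0.0425 0.0537
0.5 33 [0.5044 0.0471 0.1916] 0.0414 0.0543
0.51 27 [0.5155 0.0475 0.1918] 0.0415 0.0493
0.52 22 [0.5247 0.0453 0.1909] 0.0396 0.0484
0.53 42 [0.5374 0.0439 0.1989] 0.0278 0.0549
0.54 90 [0.543  0.0417 0.1952] 0.0267 0.0555
```

View pics/side2.png

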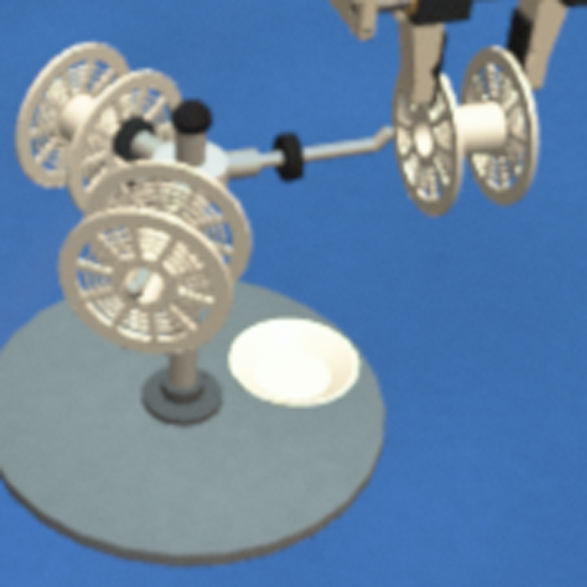

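The side crop shows the reel held at (465,140), facing the nib at (390,135), with the ring at (288,157) and the dish clear below. The hook line at 171° fits the measured rod points.

```bash
echo '0 0 0 0 0 0 | 0 0 0 0 0 0 | 0 0 0 0 0 0' | python3 -m pendant; python3 - <<'E'
from h import *
s=r.get_state();p=s["tcp_pos"];u=np.array([np.cos(np.radians(171)),np.sin(np.radians(171))]);d=p[:2]-[.599,.0323]
print(p,s["eef_rot"],"rad",d@u,"lat",u[0]*d[1]-u[1]*d[0])
E
```

```text
time_s: 14.2
tcp_pos: [0.4359, 0.0571, 0.2188]
eef_rot: [180.0, -0.0, -99.1]
contact_force: [0.2, 0.3, -1.2]
gripper_width: 0.0477
gripper_force: 25.0
[0.43589082 0.05706103 0.2188451 ] [ 1.79979729e+02 -1.83950409e-02 -9.90960321e+01] rad 0.16497451647841405 lat 0.0010597169143344402
```

```bash
echo '-0.001 -0.005 0 0 0 0 | -0.001 -0.01 0 0 0 0 | -0.001 -0.014 0 0 0 0 | -0.001 -0.018 0 0 0 0 | -0.001 -0.022 0 0 0 0 | -0.001 -0.026 0 0 0 0 | -0.001 -0.03 0 0 0 0 | -0.001 -0.03 0 0 0 0' | python3 -m pendant
echo '0 -0.004 0 0 0 0 | 0 -0.008 0 0 0 0 | 0 -0.012 0 0 0 0 | 0 -0.016 0 0 0 0 | 0 -0.02 0 0 0 0 | 0 -0.02 0 0 0 0' | python3 -m pendant
```

```text
time_s: 14.87
tcp_pos: [0.4665, 0.0542, 0.2189]
eef_rot: [180.0, -0.0, -99.0]
contact_force: [-0.4, 0.5, -1.0]
gripper_width: 0.0477
gripper_force: 25.0
time_s: 15.37
tcp_pos: [0.4862, 0.0511, 0.219]
eef_rot: [-180.0, -0.0, -99.0]
contact_force: [-0.3, 0.2, -0.4]
gripper_width: 0.048
gripper_force: 25.0
```

```bash
echo '0 -0.004 0 0 0 0 | 0 -0.008 0 0 0 0 | 0 -0.012 0 0 0 0 | 0 -0.016 0 0 0 0 | 0 -0.02 0 0 0 0 | 0 -0.02 0 0 0 0' | python3 -m pendant
echo '0 -0.002 0 0 0 0 | 0 -0.004 0 0 0 0 | 0 -0.006 0 0 0 0 | 0 -0.008 0 0 0 0 | 0 -0.008 0 0 0 0' | python3 -m pendant
```

```text
time_s: 15.87
tcp_pos: [0.506, 0.0479, 0.2189]
eef_rot: [-180.0, -0.0, -99.0]
contact_force: [0.8, -0.4, -0.8]
gripper_width: 0.0481
gripper_force: 25.0
time_s: 16.28
tcp_pos: [0.513, 0.0467, 0.2189]
eef_rot: [180.0, -0.0, -99.0]
contact_force: [-0.7, 1.3, 0.3]
gripper_width: 0.0476
gripper_force: 25.0
```

```bash
echo '0 -0.001 0 0 0 0 | 0 -0.002 0 0 0 0 | 0 -0.003 0 0 0 0 | 0 -0.004 0 0 0 0 | 0 -0.005 0 0 0 0 | 0 -0.005 0 0 0 0' | python3 -m pendant
echo '0 -0.001 0 0 0 0 | 0 -0.002 0 0 0 0 | 0 -0.003 0 0 0 0 | 0 -0.004 0 0 0 0 | 0 -0.004 0 0 0 0' | python3 -m pendant
```

```text
time_s: 16.78
tcp_pos: [0.5181, 0.0459, 0.2189]
eef_rot: [180.0, -0.0, -99.0]
contact_force: [-2.0, 1.2, -1.2]
gripper_width: 0.0479
gripper_force: 25.0
time_s: 17.2
tcp_pos: [0.5222, 0.0452, 0.2189]
eef_rot: [180.0, -0.0, -99.0]
contact_force: [-2.4, 0.4, -2.1]
gripper_width: 0.048
gripper_force: 25.0
```

```bash
echo '0 -0.001 0 0 0 0 | 0 -0.002 0 0 0 0 | 0 -0.0025 0 0 0 0 | 0 -0.0025 0 0 0 0' | python3 -m pendant
echo '0 -0.0005 0 0 0 0 | 0 -0.001 0 0 0 0 | 0 -0.001 0 0 0 0' | python3 -m pendant
```

```text
time_s: 17.53
tcp_pos: [0.5246, 0.0449, 0.219]
eef_rot: [180.0, -0.0, -99.0]
contact_force: [-2.5, 1.5, -2.5]
gripper_width: 0.0478
gripper_force: 25.0
time_s: 17.78
tcp_pos: [0.5251, 0.0447, 0.219]
eef_rot: [180.0, -0.0, -99.0]
contact_force: [-4.0, 1.8, -1.6]
gripper_width: 0.0475
gripper_force: 25.0
```

```bash
echo '0 -0.0005 0 0 0 0 | 0 -0.0005 0 0 0 0' | python3 -m pendant
```

```text
time_s: 17.95
tcp_pos: [0.5252, 0.0447, 0.219]
eef_rot: [179.9, -0.0, -99.0]
contact_force: [-6.5, 1.5, 0.1]
gripper_width: 0.0477
gripper_force: 25.0
```

The force rises steeply, so the collar is reached and the reel is home. I relax slightly and lower it onto the rod.

```bash
echo '0 0.0007 0 0 0 0 | 0 0.0007 0.002 0 0 0 | 0 0.0007 0.004 0 0 0 | 0 0.0007 0.006 0 0 0 | 0 0.0007 0.008 0 0 0 | 0 0.0007 0.009 0 0 0 | 0 0.0007 0.009 0 0 0' | python3 -m pendant
echo '0 0 0.0005 0 0 0 | 0 0 0.001 0 0 0 | 0 0 0.001 0 0 0' | python3 -m pendant
```

```text
time_s: 18.53
tcp_pos: [0.5251, 0.0447, 0.21]
eef_rot: [180.0, -0.0, -99.0]
contact_force: [-4.7, 1.7, -0.7]
gripper_width: 0.0479
gripper_force: 25.0
time_s: 18.78
tcp_pos: [0.5251, 0.0447, 0.2092]
eef_rot: [180.0, -0.0, -99.0]
contact_force: [-5.5, 2.0, 0.7]
gripper_width: 0.048
gripper_force: 25.0
```

```bash
echo '0 0 0.0005 0 0 0 | 0 0 0.0005 0 0 0' | python3 -m pendant
echo '0 0 0.0004 0 0 0 | 0 0 0.0004 0 0 0' | python3 -m pendant
```

```text
time_s: 18.95
tcp_pos: [0.5251, 0.0447, 0.209]
eef_rot: [-180.0, -0.0, -99.0]
contact_force: [-5.8, 1.5, 3.8]
gripper_width: 0.0478
gripper_force: 25.0
time_s: 19.12
tcp_pos: [0.5251, 0.0447, 0.209]
eef_rot: [-180.0, -0.0, -99.0]
contact_force: [-7.9, 2.0, 5.9]
gripper_width: 0.0478
gripper_force: 25.0
```

Seated on the rod with 4–6 N up. I release and rise straight.

```bash
echo '0 0.0005 -0.0006 0 0 0 | 0 0.0005 -0.0006 0 0 0' | python3 -m pendant
echo '0 0 0 0 0 0 | 0 0 0 0 0 0 | 0 0 0 0 0 0 | 0 0 0 0 0 0 | 0 0 0 0 0 0 | 0 0 0 0 0 0' | python3 -m pendant 0.06
python3 - <<'E'
from h import *
c,P=cap("side");save("side3",c["frame"][120:300,240:420],3.2)
E
```

```text
time_s: 19.28
tcp_pos: [0.5251, 0.0448, 0.2092]
eef_rot: [-179.9, 0.0, -99.0]
contact_force: [-4.3, 1.2, 1.5]
gripper_width: 0.0477
gripper_force: 25.0
time_s: 19.78
tcp_pos: [0.525, 0.0449, 0.2088]
eef_rot: [-180.0, 0.0, -99.0]
contact_force: [0.2, -0.9, -0.1]
gripper_width: 0.0601
gripper_force: 0.0
```

View pics/side3.png

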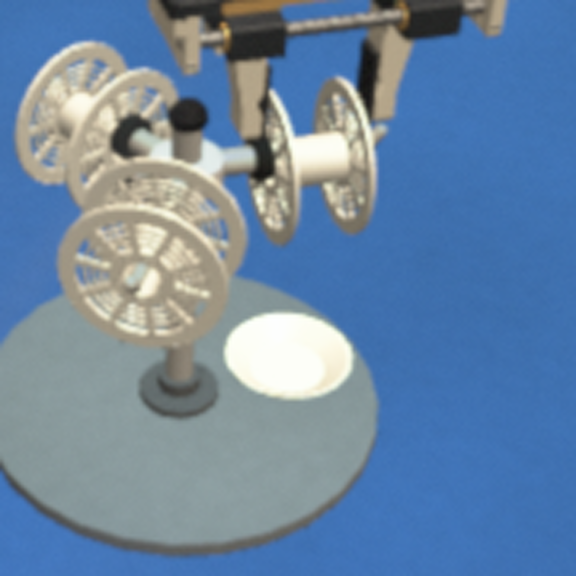

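The crop shows the reel hanging on the hook at (315,158). Its near disc is against the ring at (265,157), the nib shows beyond the far disc at (380,130), and the fingers are clear. I rise.

```bash
echo '0 0 -0.005 0 0 0 | 0 0 -0.015 0 0 0 | 0 0 -0.03 0 0 0 | 0 0 -0.05 0 0 0 | 0 0 -0.07 0 0 0 | 0 0 -0.09 0 0 0 | 0 0.02 -0.11 0 0 0 | 0 0.04 -0.12 0 0 0 | 0 0.05 -0.12 0 0 0 | 0 0.05 -0.12 0 0 0 | 0 0.05 -0.12 0 0 0' | python3 -m pendant
cat > fin.py <<'E'
from h import *
A=[]
for n in("scene","side"):
    c,P=cap(n);A.append(P.reshape(-1,3))
    if n=="side":save("side4",c["frame"][120:300,240:420],3.2)
u=np.array([np.cos(np.radians(171)),np.sin(np.radians(171))])
for P in A:
    d=P[:,:2]-[.599,.0323];a=d@u;l=u[0]*d[:,1]-u[1]*d[:,0]
    m=(a>.042)&(a<.108)&(abs(l)<.05)&(P[:,2]>.208)&(P[:,2]<.24);q=P[m]
    print(len(q),"zmax",q[:,2].max(),"a",np.percentile(a[m],[1,99]),"l",np.median(l[m]),cv2.minAreaRect(q[:,:2].astype(np.float32)))
    for c in((.724,-.233),(.652,-.396),(.576,.33)):
        q=P[(np.hypot(*(P[:,:2]-c).T)<.08)&(P[:,2]>.04)&(P[:,2]<.13)];
        if len(q):print(c,np.median(q,0).round(3))
E
python3 fin.py;python3 m.py|grep dish
```

```text
time_s: 20.75
tcp_pos: [0.4752, 0.0528, 0.3293]
eef_rot: [-179.9, 0.1, -99.0]
contact_force: [0.4, 0.2, -0.3]
gripper_width: 0.0599
gripper_force: 0.0
347 zmax 0.22945356048417553 a [0.04853416 0.10091311] l 0.0007657493587065953 ((0.5239364504814148, 0.04226633161306381), (0.0774010568857193, 0.05517284572124481), 81.7998046875)
(0.724, -0.233) [ 0.755 -0.244  0.102]
(0.652, -0.396) [ 0.66  -0.397  0.052]
(0.576, 0.33) [0.574 0.327 0.052]
277 zmax 0.2298305043238758 a [0.04967923 0.09842465] l -0.006241595053254393 ((0.5259785056114197, 0.04506485164165497), (0.07647205889225006, 0.04903899505734444), 81.1951675415039)
(0.724, -0.233) [ 0.734 -0.206  0.1  ]
(0.652, -0.396) [ 0.655 -0.39   0.052]
(0.576, 0.33) [0.573 0.334 0.053]
dish [0.52284665 0.04304738]
dish [0.52427963 0.0423443 ]
```

View pics/side4.png

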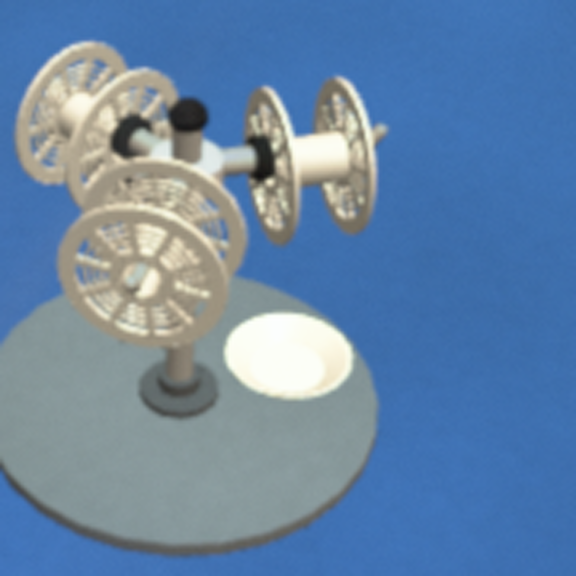

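The crop shows the reel hanging free and straight on the hook at (315,158), with its discs 49–99 mm from the axis. It is home, over the unmoved dish at (290,355), and the gripper is clear.

```bash
python3 -c "
from plant import r
print(r.close_job())"
```

```text
the job is handed in; nothing more can be done
None
```

The reel hangs fully home on the empty hook over the drip dish, the gripper is clear, and the job is handed in at about 21 s. The dish, tank and canisters look unmoved in the last pictures, but the hand-in returned no verdict.

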